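# Put the ground block away under the handleless sliding lid

### The job

Put the largest of the three ground steel blocks away in its dust case: slide the case's blue lid fully open, lay the block flat, with the same face down as now, on the floor of the uncovered pocket, then slide the lid fully shut over it. The lid has no handle: press the closed fingertips down on it so that friction drags it along, but only gently, since it is thin and on soft springs (more than about 20 N, two kilograms' weight, harms it). Leave the two other blocks where they are.

Things in the scene. Friction and masses are not known exactly. Their poses are not given: they have to be found in the camera images.
- case: Dark foot plate, 246 x 111 x 6 mm, fixed on the bench, with a grey dust case, 230 (x) x 95 (y) mm, on four levelling screws. Origin: centre of the plate's underside. x: the long axis, in the lid's opening direction; z up. The screws' setting is not reported: heights given as h + ... are above the origin, with an unknown h of 0 to 10 mm, the same for all.
- window (a point): Centre of the case's top window (x -44 mm, y 0 in the case's axes), 50 mm above the case's origin. The window is 130 (x) x 75 (y) mm and shows the blue lid, whose top is at h + 47 mm. Rims at h + 49 mm: side walls 10 mm thick, near (-x) wall 6 mm.
- hood (a point): Middle of the fixed grey hood at the case's +x end (x 68 mm in the case's axes), 50 mm above the case's origin. It is 94 (x) x 95 (y) mm, its top at h + 50 mm. The lid slides under it, so the lid's far end is never exposed, and the lid can only be dragged by friction on its top.
- lid (a joint): Travel of the blue ribbed lid in m: 0 = fully shut against the near (-x) wall, 0.080 = fully open at its stop (the last 50 mm of the window still show lid). It stays where left; dragging takes about 3 to 4 N. It is sprung: pressing sinks it 1 mm per 5 N, to a hard stop at 4 mm. Fingertip friction may differ; about 9 to 13 N of pressing drags it without much slip.
- pocket (a point): Middle of the pocket under the lid's near end (x -69 mm, y 0 in the case's axes), 17 mm above the case's origin; axes as the case's. The pocket is 80 (x) x 75 (y) mm, bounded by the case's walls and, at +x, by a solid body up to h + 39 mm. Its floor is at h + 12 mm, with 32 mm of free height under the shut lid.
- gauge_block_2: The block to put away: the largest ground steel block, 25 (x) x 50 (y) x 25 (z) mm, about 0.24 kg (the weight differs a little), lying flat on the bench. Origin: centre of its underside, z up.
- gauge_block_1: Bystander: flat ground steel block, 30 (x) x 35 (y) x 12 (z) mm. Origin: centre of its underside.
- gauge_block_3: Bystander: thin ground steel block, 9 (x) x 30 (y) x 20 (z) mm, standing on its edge. Origin: centre of its underside.

How it is judged:
On the way, in this order (a step that is already met when the one before it is completed fails the run):
1. the lid is slid fully open (within 6 mm) (value of joint lid above 0.074 m), for 0.2 s.
2. the largest block lies flat on the floor of the pocket, let go, with the lid still open (x of gauge_block_2 in the frame of pocket between -0.042 and 0.042 m and y of gauge_block_2 in the frame of pocket between -0.039 and 0.039 m and z of gauge_block_2 in the frame of pocket between -0.008 and 0.0075 m and angle between gauge_block_2's own z axis and vertical below 0.15 rad and value of joint lid above 0.05 m and contact force between the arm and gauge_block_2 below 0.1 N and linear speed of gauge_block_2 below 0.02 m/s), for 0.2 s.
At the end, for the whole second after the job is handed in: The lid is fully shut (less than 4 mm from its stop) and the largest block lies at rest and flat (within 0.15 rad, same face down) on the floor inside the pocket under it (value of joint lid below 0.004 m and x of gauge_block_2 in the frame of pocket between -0.042 and 0.042 m and y of gauge_block_2 in the frame of pocket between -0.039 and 0.039 m and z of gauge_block_2 in the frame of pocket between -0.008 and 0.0075 m and angle between gauge_block_2's own z axis and vertical below 0.15 rad and linear speed of gauge_block_2 below 0.02 m/s); the robot touches nothing.
It fails at once if the lid is pressed or hit with more than 22 N (contact force between lid and anything else above 22 N).
It fails at once if one of the two other blocks is moved by more than 30 mm (distance of any of gauge_block_1, gauge_block_3 from where it was at the start of the episode above 0.03 m).
It also fails if it takes over 72 s, if anything falls off the work surface, if the arm or the gripper's body presses on something with over 40 N, if the wrist force passes 120 N, or if a joint passes its speed limit or range.

### The arm

A 7-joint arm with a two-finger parallel gripper is mounted at the origin on the work surface; the furniture and walls round the work are solid. World frame = base frame: x ahead of the robot, y to its left, z up, the work surface at z = 0. Lengths are in m, angles in rad, forces in N, time in s.
With the tool pointing down it reaches from about 0.4 to 0.925 m from the base axis. Payload 5.6 kg.
Tool frame: the origin (TCP) lies between the finger pads; the fingertips stand 17 mm ahead of it and the grasp point (between the pads) lies 2 mm behind it; z points along the fingers, y is the direction in which the jaws open and shut (so a half turn about z gives the same grasp; the last joint's range is limited). The gripper opens to 85 mm and grips with 20 to 120 N. Pads are 22 mm wide; open, the fingers measure 114 mm over their backs; the gripper's body (76 mm by 85 mm) begins 54 mm behind the grasp point. The pads swing forward as they close: fully open they stand 13 mm farther back than shut.
Start: joints at [1.106, 0.468, -0.012, 1.603, 0.006, 1.071, -0.056], TCP at [0.266, -0.593, 0.248] pointing down, gripper open.
Joint ranges: [-2.53, 2.53], [-0.31, 2.02], [-1.57, 1.55], [0.28, 2.44], [-1.29, 4.43], [0.15, 1.84], [-2.92, 2.92]. Speed limits (rad/s): [2.57, 2.57, 3.14, 3.14, 3.14, 3.14, 3.14].

### API

Orientations are given as a unit quaternion [w, x, y, z].
In Python, from cell import r, optics gives the robot as it stands.
- The arm moves only by the shell command python3 -m creep 'ROWS' [FORCE]. ROWS is JSON, a list of rows, each an object with "jaw": the opening, from -1 (shut) to 1 (fully open); "delta_pos": the shift along the world's x, y, z in mm, a list of three; "turn": the turn, a rotation vector about the world's x, y, z in rad, a list of three. A call has 1 to 5 rows; each row shifts and turns the commanded pose from where the row before left it; what a row does not reach is not made up. A row lasts 1/8 s, in which the tool goes at most 62.5 mm and 10.7 degrees, less where a joint would pass 70% of its speed; a pose out of reach is approached as far as the arm can. A call with a gripper value outside its range is refused whole. The fingers move at their own pace and stop on an object; FORCE is the grip in N (left out, the last holds). Time passes only in rows, so rows that do not move let the fingers close. It gives the time, the measured TCP pose, the force and the opening at its end, in the units of the state.
- r.read_state(): the state, without advancing time (a new reading comes with each control period).
- optics.snapshot(name): name is "scene" or "top"; returns a dict with "img" (400x640x3 uint8, red, green, blue), "z_map" (400x640 float32, m along the optical axis (not along the pixel's ray), 0 where there is no reading), "K" (3x3 intrinsics, pixels), "k1" (the pictures are not rectified: a ray, as slopes to the right and down, at radius r is drawn at 1 + k1 r^2 times it, then the intrinsics apply), "rvec" (rotation vector, rad) and "tvec" (3), from world to camera coordinates, as OpenCV has them. Camera axes: x right, y down, z forward; pixel columns grow to the right and rows downward; lengths in m; the calibration is good to about 2 mm. A picture is of the moment at which its call begins.
- r.close_job(): hands the job in, once; it reports no verdict.
The state is a dict: "time_s": time; "qpos": joint angles; "qvel": joint speeds; "effort": joint torques, N m; "ee_pos": TCP position; "eef_rot": TCP orientation; "wrist_force": force on the tool from outside, world axes, zero at the start; "ft_torque": the same for the moment, N m; "width": opening from 0.0 (shut) to 1.0 (fully open).
Only numpy, scipy, OpenCV 4.12 (cv2) and the standard library are available. Lean on these libraries where they do the work, as an engineer would, in place of code of your own. Each camera call takes 0.05 s, during which the arm holds its last target.

## Working session

There is one attempt and no reset: what is moved stays moved. The work goes in short steps, Python scripts to look and compute and a shell command to move; the robot and the scene stay as the last step left them, time stands still between calls to the robot, and variables do not carry over. Pictures are saved under pics/ and viewed, and the job is handed in when it is done.

```bash
ls; mkdir -p pics; cat > h.py <<'E'
import numpy as np, cv2
from cell import r, optics
def snap(name, fn=None):
    s=optics.snapshot(name)
    if fn: cv2.imwrite('pics/'+fn, s['img'][:,:,::-1])
    np.savez('last_%s.npz'%name, **{k:np.array(v) for k,v in s.items()})
    return s
def load(name): return dict(np.load('last_%s.npz'%name))
def pix2w(s,u,v,z=None,world_z=None):
    K=np.array(s['K']);k1=float(s['k1'])
    d=cv2.undistortPoints(np.array([[[u,v]]],float),K,np.array([k1,0,0,0,0.]))[0,0]
    R,_=cv2.Rodrigues(np.array(s['rvec'],float));t=np.array(s['tvec'],float).ravel()
    ray=np.array([d[0],d[1],1.])
    C=-R.T@t; D=R.T@ray
    if world_z is not None: z=(world_z-C[2])/D[2]
    elif z is None:
        z=float(s['z_map'][int(round(v)),int(round(u))])
    return C+D*z
def w2pix(s,P):
    p,_=cv2.projectPoints(np.array([P],float).reshape(-1,1,3),np.array(s['rvec'],float),np.array(s['tvec'],float),np.array(s['K']),np.array([float(s['k1']),0,0,0,0.]))
    return p.reshape(-1,2)
E
python3 - <<'E'
from h import *
st=r.read_state();print(st)
for n in('scene','top'):
    s=snap(n,n+'0.png');print(n,s['K'],s['k1'],s['rvec'],s['tvec'])
E
```

```text
pics
{'time_s': 0.0, 'qpos': array([ 1.10597932,  0.46837576, -0.01162013,  1.6036277 ,  0.00597147,
        1.07143913, -0.05630611]), 'qvel': array([-0.00187685,  0.00016987,  0.00169115,  0.00139209,  0.00182835,
       -0.00178619,  0.0007519 ]), 'effort': array([ 2.29693860e-04, -5.32381690e+01,  2.12887680e-02, -2.51308554e+01,
        1.13824673e-02,  7.64364435e-03, -6.53772486e-05]), 'ee_pos': array([ 0.26585536, -0.59255102,  0.24733756]), 'eef_rot': array([-8.76525321e-04,  9.77847870e-01,  2.09314882e-01, -2.35480153e-04]), 'wrist_force': array([-0.4302411 ,  0.84826186, -0.08506915]), 'ft_torque': array([-0.04086996,  0.04702311,  0.04919046]), 'width': 1.0015546446526422}
scene [[398.34716514   0.         323.18664659]
 [  0.         398.34716514 197.56829914]
 [  0.           0.           1.        ]] -0.012119496234179204 [ 2.03361698 -0.67721219  0.35072669] [-0.39123852  0.24348557  0.6356517 ]
top [[402.02672282   0.         317.41322289]
 [  0.         402.02672282 204.00971215]
 [  0.           0.           1.        ]] -0.04296415281955824 [ 2.06181478 -2.17328456  0.2268301 ] [0.07676683 0.50860488 0.82369811]
```

View pics/scene0.png

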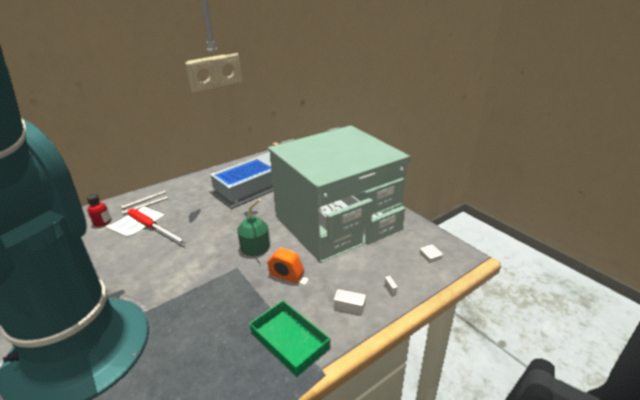

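View pics/top0.png

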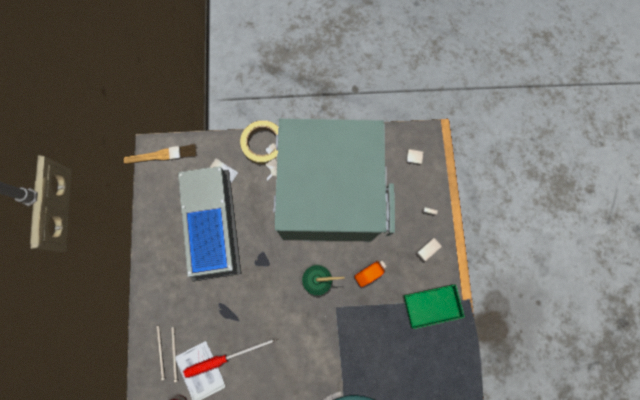

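The scene view shows the case behind the green cabinet. In the top view the case is at about (207,222): hood up near (204,183), lid near (209,240). The blocks are at about (415,157), (430,211) and (429,250). I'll enlarge both areas.

```bash
python3 - <<'E'
from h import *
s=load('top');im=s['img'][:,:,::-1]
cv2.imwrite('pics/c_case.png',cv2.resize(im[155:290,160:260],None,fx=4.4,fy=4.4,interpolation=cv2.INTER_CUBIC))
cv2.imwrite('pics/c_blk.png',cv2.resize(im[140:270,390:460],None,fx=4.5,fy=4.5,interpolation=cv2.INTER_CUBIC))
for n,u,v in[('b2',429,250),('b3',430,211),('b1',415,157),('bench',260,300),('hood',203,185),('lid',208,240),('cab',330,170),('cabfront',335,232),('bottle',317,280),('rim',180,230),('rimbot',210,274)]:
    print(n,pix2w(s,u,v).round(4))
E
```

```text
b2 [ 0.401  -0.19    0.0277]
b3 [ 0.4889 -0.2035  0.0214]
b1 [ 0.62   -0.1847  0.0141]
bench [0.3133 0.1871 0.0006]
hood [0.566  0.2977 0.0588]
lid [0.4451 0.2874 0.0554]
cab [0.5492 0.0247 0.1816]
cabfront [0.4343 0.0214 0.1599]
bottle [0.3485 0.0596 0.1002]
rim [0.478  0.3655 0.0025]
rimbot [0.3748 0.293  0.0175]
```

View pics/c_case.png

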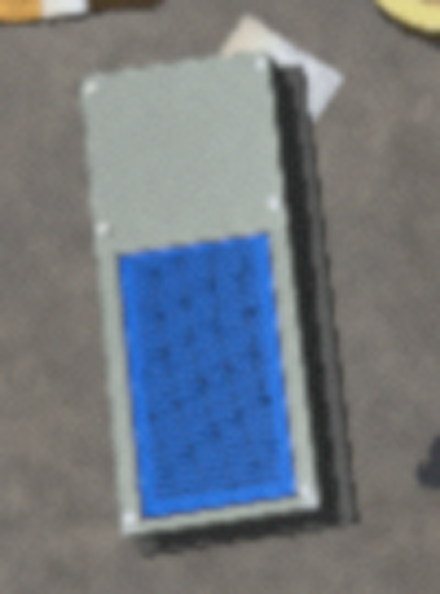

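View pics/c_blk.png

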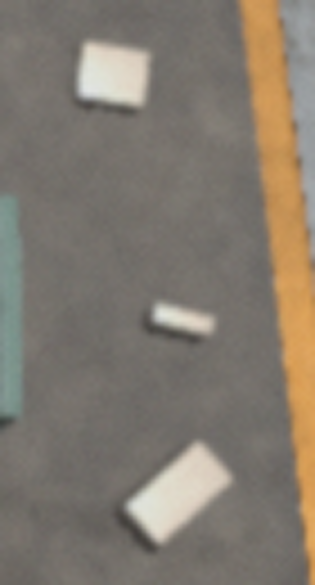

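```bash
python3 - <<'E'
from h import *
s=load('top')
R,_=cv2.Rodrigues(s['rvec']);print('cam',-R.T@s['tvec'])
def avgz(u0,u1,v0,v1):
    return np.median([[pix2w(s,u,v)[2] for u in range(u0,u1)] for v in range(v0,v1)])
print('z hood',avgz(190,215,175,200),'lid',avgz(198,218,220,260),'b2',avgz(427,432,248,253),'bench',avgz(260,290,290,300),avgz(150,165,200,240),avgz(440,450,230,250))
W=[(118,256),(268,235),(296,495),(143,517)];C=[(82,80),(268,52),(318,508),(122,532)]
B=[(200,440),(232,480),(155,547),(123,507)]
f=lambda L,z,o,k:np.array([pix2w(s,o[0]+(x+.5)/k-.5,o[1]+(y+.5)/k-.5,world_z=z)[:2] for x,y in L])
w=f(W,.054,(160,155),4.4);c=f(C,.056,(160,155),4.4);b=f(B,.025,(390,140),4.5)
for n,p in(('win',w),('case',c),('blk',b)):
    e=np.roll(p,-1,0)-p
    print(n,p.round(4).tolist(),'mean',p.mean(0).round(4),'len',np.linalg.norm(e,axis=1).round(4),'ang',np.degrees(np.arctan2(e[:,1],e[:,0])).round(1))
# mask based block
im=s['img'].astype(int)
m=np.zeros(im.shape[:2],np.uint8);m[235:265,412:446]=(im[235:265,412:446].min(2)>130)
cnt=max(cv2.findContours(m,cv2.RETR_EXTERNAL,cv2.CHAIN_APPROX_NONE)[0],key=cv2.contourArea).reshape(-1,2)
p=np.array([pix2w(s,u,v,world_z=.025)[:2] for u,v in cnt]).astype(np.float32)*1000
print('blkrect',cv2.minAreaRect(p))
print(w2pix(s,[[.401,-.19,.025]]))
E
```

```text
cam [0.33491974 0.06284834 0.90935663]
z hood 0.05868195979668189 lid 0.05607871635093997 b2 0.026603615323410268 bench 0.0012648510085769837 0.0014254180998258814 0.0014317005564046803
win [[0.5069, 0.3348], [0.5136, 0.2605], [0.3858, 0.2478], [0.3789, 0.3214]] mean [0.4463 0.2911] len [0.0746 0.1285 0.0739 0.1287] ang [ -84.8 -174.3   95.3    6. ]
case [[0.5976, 0.3536], [0.6072, 0.2597], [0.3789, 0.2369], [0.3722, 0.3309]] mean [0.489  0.2953] len [0.0944 0.2293 0.0942 0.2265] ang [ -84.2 -174.3   94.1    5.8]
blk [[0.4284, -0.2051], [0.4079, -0.2187], [0.3775, -0.1773], [0.3977, -0.1635]] mean [ 0.4029 -0.1911] len [0.0247 0.0514 0.0245 0.0516] ang [-146.3  126.3   34.1  -53.5]
blkrect ((403.4081726074219, -192.0486602783203), (26.977249145507812, 51.03229904174805), 36.819541931152344)
[[428.6687161  250.12271182]]
```

```bash
python3 -m creep '[{"jaw":-1,"delta_pos":[23,49,2],"turn":[0,0,0.178]},{"jaw":-1,"delta_pos":[23,49,2],"turn":[0,0,0.178]},{"jaw":-1,"delta_pos":[23,49,2],"turn":[0,0,0.178]},{"jaw":-1,"delta_pos":[23,49,2],"turn":[0,0,0.178]}]'; python3 -m creep '[{"jaw":-1,"delta_pos":[23,49,2],"turn":[0,0,0.178]},{"jaw":-1,"delta_pos":[23,49,2],"turn":[0,0,0.178]},{"jaw":-1,"delta_pos":[23,49,0],"turn":[0,0,0.178]},{"jaw":-1,"delta_pos":[23,49,0],"turn":[0,0,0]}]'
```

```text
time_s: 0.6
ee_pos: [0.3585, -0.3952, 0.2561]
eef_rot: [-0.0, 0.842, 0.539, -0.0]
wrist_force: [0.5, 0.4, 0.4]
width: 0.147
time_s: 1.1
ee_pos: [0.4504, -0.1995, 0.2602]
eef_rot: [0.0, 0.672, 0.741, -0.0]
wrist_force: [0.3, -0.4, 0.1]
width: -0.003
```

```bash
python3 -m creep '[{"jaw":-1,"delta_pos":[-6,60,0],"turn":[0,0,0]},{"jaw":-1,"delta_pos":[-6,60,0],"turn":[0,0,0]},{"jaw":-1,"delta_pos":[-6,60,0],"turn":[0,0,0]},{"jaw":-1,"delta_pos":[-6,60,0],"turn":[0,0,0]}]'; python3 -m creep '[{"jaw":-1,"delta_pos":[-6,60,0],"turn":[0,0,0]},{"jaw":-1,"delta_pos":[-6,60,0],"turn":[0,0,0]},{"jaw":-1,"delta_pos":[-6,60,0],"turn":[0,0,0]},{"jaw":-1,"delta_pos":[-3,64,0],"turn":[0,0,0]},{"jaw":-1,"delta_pos":[0,0,-40],"turn":[0,0,0]}]'
```

```text
time_s: 1.6
ee_pos: [0.4255, 0.0407, 0.2603]
eef_rot: [0.0, 0.672, 0.74, -0.0]
wrist_force: [1.9, 0.4, -0.2]
width: -0.0
time_s: 2.22
ee_pos: [0.4051, 0.2879, 0.2222]
eef_rot: [-0.0, 0.669, 0.743, 0.004]
wrist_force: [0.4, -1.8, 0.6]
width: -0.002
```

```bash
python3 -m creep '[{"jaw":-1,"delta_pos":[0,0,-50],"turn":[0,0,0]},{"jaw":-1,"delta_pos":[0,0,-45],"turn":[0,0,0]},{"jaw":-1,"delta_pos":[0,0,-30],"turn":[0,0,0]},{"jaw":-1,"delta_pos":[0,0,-10],"turn":[0,0,0]},{"jaw":-1,"delta_pos":[0,0,0],"turn":[0,0,0]}]'; python3 - <<'E'
from h import *
s=snap('top','t1.png');im=s['img'][:,:,::-1]
cv2.imwrite('pics/t1c.png',cv2.resize(im[140:300,140:300],None,fx=3.5,fy=3.5,interpolation=cv2.INTER_CUBIC))
s=snap('scene');im=s['img'][:,:,::-1]
cv2.imwrite('pics/s1c.png',cv2.resize(im[100:260,150:310],None,fx=3.5,fy=3.5,interpolation=cv2.INTER_CUBIC))
E
```

```text
time_s: 2.85
ee_pos: [0.405, 0.2815, 0.0853]
eef_rot: [-0.0, 0.672, 0.741, -0.0]
wrist_force: [-0.0, 0.4, -0.5]
width: -0.001
```

View pics/t1c.png

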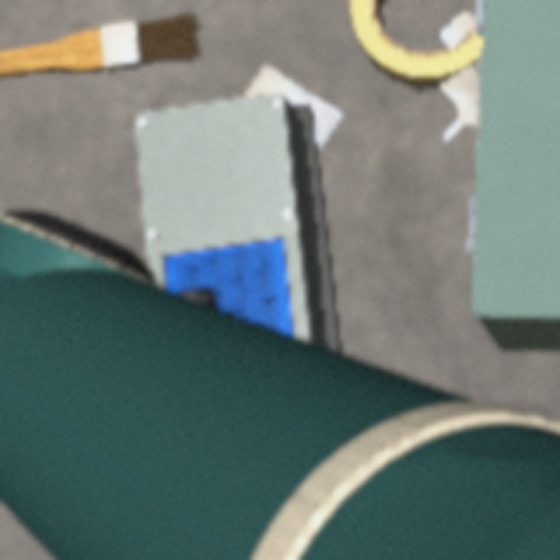

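View pics/s1c.png

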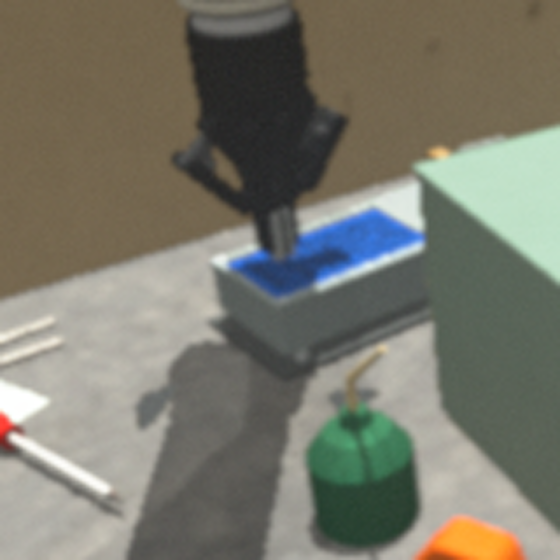

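The top crop shows the arm hiding the near half of the lid. The scene crop shows the closed tips at about (283,250), just above the lid's near end. Next I descend slowly until they touch.

```bash
python3 -m creep '[{"jaw":-1,"delta_pos":[0,0,-5],"turn":[0,0,0]},{"jaw":-1,"delta_pos":[0,0,-4],"turn":[0,0,0]},{"jaw":-1,"delta_pos":[0,0,-2],"turn":[0,0,0]},{"jaw":-1,"delta_pos":[0,0,-1],"turn":[0,0,0]},{"jaw":-1,"delta_pos":[0,0,0],"turn":[0,0,0]}]'
```

```text
time_s: 3.58
ee_pos: [0.4051, 0.2814, 0.0732]
eef_rot: [-0.0, 0.672, 0.741, -0.0]
wrist_force: [0.1, 0.6, -1.2]
width: 0.002
```

```bash
python3 -m creep '[{"jaw":-1,"delta_pos":[0,0,-1],"turn":[0,0,0]},{"jaw":-1,"delta_pos":[0,0,0],"turn":[0,0,0]}]'
```

```text
time_s: 3.82
ee_pos: [0.4051, 0.2814, 0.0723]
eef_rot: [0.0, 0.672, 0.741, -0.0]
wrist_force: [0.3, -0.4, 0.2]
width: 0.0
```

```bash
python3 -m creep '[{"jaw":-1,"delta_pos":[0,0,-1],"turn":[0,0,0]},{"jaw":-1,"delta_pos":[0,0,0],"turn":[0,0,0]}]';python3 -m creep '[{"jaw":-1,"delta_pos":[0,0,-1],"turn":[0,0,0]},{"jaw":-1,"delta_pos":[0,0,0],"turn":[0,0,0]}]'
```

```text
time_s: 4.08
ee_pos: [0.4052, 0.2814, 0.0714]
eef_rot: [0.0, 0.672, 0.741, 0.0]
wrist_force: [-1.3, -0.8, 2.3]
width: 0.007
time_s: 4.32
ee_pos: [0.4052, 0.2815, 0.0706]
eef_rot: [0.0, 0.672, 0.741, 0.0]
wrist_force: [-1.8, -1.3, 6.5]
width: -0.003
```

```bash
python3 -m creep '[{"jaw":-1,"delta_pos":[0,0,-1],"turn":[0,0,0]},{"jaw":-1,"delta_pos":[0,0,0],"turn":[0,0,0]}]'
```

```text
time_s: 4.58
ee_pos: [0.4052, 0.2815, 0.0698]
eef_rot: [0.0, 0.672, 0.741, 0.0]
wrist_force: [-1.9, -1.7, 8.9]
width: -0.001
```

```bash
python3 -m creep '[{"jaw":-1,"delta_pos":[0,0,-0.4],"turn":[0,0,0]},{"jaw":-1,"delta_pos":[2,0.2,0],"turn":[0,0,0]},{"jaw":-1,"delta_pos":[4,0.4,0],"turn":[0,0,0]},{"jaw":-1,"delta_pos":[4,0.4,0],"turn":[0,0,0]}]'
```

```text
time_s: 5.08
ee_pos: [0.4149, 0.2825, 0.0695]
eef_rot: [0.0, 0.672, 0.741, -0.0]
wrist_force: [-3.1, -2.1, 10.0]
width: -0.001
```

```bash
python3 -m creep '[{"jaw":-1,"delta_pos":[5,0.5,-0.2],"turn":[0,0,0]},{"jaw":-1,"delta_pos":[5,0.5,0],"turn":[0,0,0]},{"jaw":-1,"delta_pos":[5,0.5,0],"turn":[0,0,0]},{"jaw":-1,"delta_pos":[5,0.5,0],"turn":[0,0,0]}]';python3 - <<'E'
from h import *
s=snap('scene');im=s['img'][:,:,::-1]
cv2.imwrite('pics/s2c.png',cv2.resize(im[130:230,190:290],None,fx=5,fy=5,interpolation=cv2.INTER_CUBIC))
E
```

```text
time_s: 5.58
ee_pos: [0.435, 0.2845, 0.0694]
eef_rot: [0.0, 0.672, 0.741, -0.0]
wrist_force: [-2.9, -1.9, 9.9]
width: 0.001
```

View pics/s2c.png

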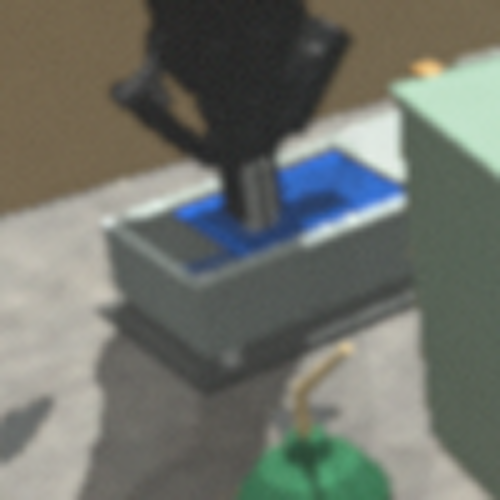

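The lid is following: an open gap shows at crop (160,240). I'll keep dragging.

```bash
python3 -m creep '[{"jaw":-1,"delta_pos":[6,0.6,-0.1],"turn":[0,0,0]},{"jaw":-1,"delta_pos":[6,0.6,0],"turn":[0,0,0]},{"jaw":-1,"delta_pos":[6,0.6,0],"turn":[0,0,0]},{"jaw":-1,"delta_pos":[6,0.6,0],"turn":[0,0,0]},{"jaw":-1,"delta_pos":[6,0.6,0],"turn":[0,0,0]}]';python3 -m creep '[{"jaw":-1,"delta_pos":[5,0.5,0],"turn":[0,0,0]},{"jaw":-1,"delta_pos":[5,0.5,0],"turn":[0,0,0]},{"jaw":-1,"delta_pos":[5,0.5,0],"turn":[0,0,0]},{"jaw":-1,"delta_pos":[3,0.3,0],"turn":[0,0,0]},{"jaw":-1,"delta_pos":[0,0,0],"turn":[0,0,0]}]'
```

```text
time_s: 6.25
ee_pos: [0.4651, 0.2875, 0.0694]
eef_rot: [0.0, 0.672, 0.741, -0.0]
wrist_force: [-2.8, -2.6, 10.8]
width: 0.001
time_s: 6.88
ee_pos: [0.4836, 0.2894, 0.0696]
eef_rot: [0.0, 0.672, 0.74, 0.0]
wrist_force: [-0.8, -2.6, 10.8]
width: 0.002
```

```bash
python3 -m creep '[{"jaw":-1,"delta_pos":[2,0.2,0],"turn":[0,0,0]},{"jaw":-1,"delta_pos":[2,0.2,0],"turn":[0,0,0]},{"jaw":-1,"delta_pos":[2,0.2,0],"turn":[0,0,0]}]';python3 - <<'E'
from h import *
s=snap('scene');im=s['img'][:,:,::-1]
cv2.imwrite('pics/s3c.png',cv2.resize(im[130:230,190:290],None,fx=5,fy=5,interpolation=cv2.INTER_CUBIC))
E
```

```text
time_s: 7.25
ee_pos: [0.4858, 0.2899, 0.0689]
eef_rot: [-0.001, 0.672, 0.741, -0.003]
wrist_force: [-9.9, -1.6, 13.1]
width: -0.003
```

View pics/s3c.png

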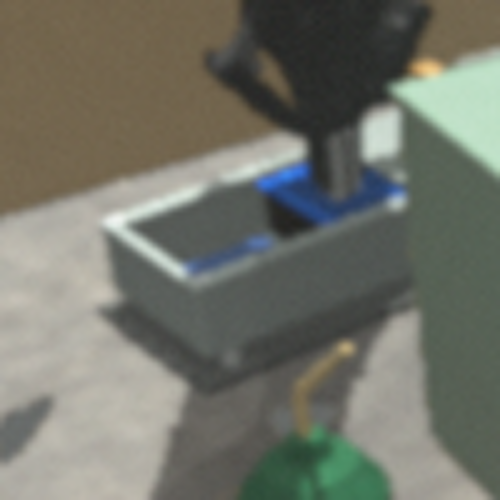

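Sideways force rose to about 10 N at 80 mm of travel, so the lid is at its stop. I'll lift off and take a look.

```bash
python3 -m creep '[{"jaw":-1,"delta_pos":[-3,0,1],"turn":[0,0,0]},{"jaw":-1,"delta_pos":[0,0,20],"turn":[0,0,0]},{"jaw":-1,"delta_pos":[0,0,60],"turn":[0,0,0]},{"jaw":-1,"delta_pos":[0,0,60],"turn":[0,0,0]},{"jaw":-1,"delta_pos":[-25,0,50],"turn":[0,0,0]}]'; python3 -m creep '[{"jaw":0,"delta_pos":[-8,-60,0],"turn":[0,0,0.0]},{"jaw":0,"delta_pos":[0,-60,0],"turn":[0,0,0.13]},{"jaw":0,"delta_pos":[0,-60,0],"turn":[0,0,0.13]},{"jaw":0,"delta_pos":[0,-60,0],"turn":[0,0,0.13]},{"jaw":0,"delta_pos":[0,-60,0],"turn":[0,0,0.13]}]' 40; python3 - <<'E'
from h import *
s=snap('top','t3.png');im=s['img'][:,:,::-1]
cv2.imwrite('pics/t3c.png',cv2.resize(im[155:290,160:260],None,fx=4.4,fy=4.4,interpolation=cv2.INTER_CUBIC))
def avgz(u0,u1,v0,v1):
    return np.median([[pix2w(s,u,v)[2] for u in range(u0,u1)] for v in range(v0,v1)])
print('floor',avgz(200,220,242,262),'bench',avgz(150,165,200,240))
E
```

```text
time_s: 7.92
ee_pos: [0.4625, 0.2898, 0.2628]
eef_rot: [0.0, 0.673, 0.74, 0.001]
wrist_force: [0.4, 0.6, 0.8]
width: -0.0
time_s: 8.55
ee_pos: [0.453, -0.0121, 0.2606]
eef_rot: [0.001, 0.457, 0.889, 0.0]
wrist_force: [1.2, 0.0, 0.5]
width: 0.497
floor 0.02165867373866387 bench 0.001552248282399138
```

View pics/t3c.png

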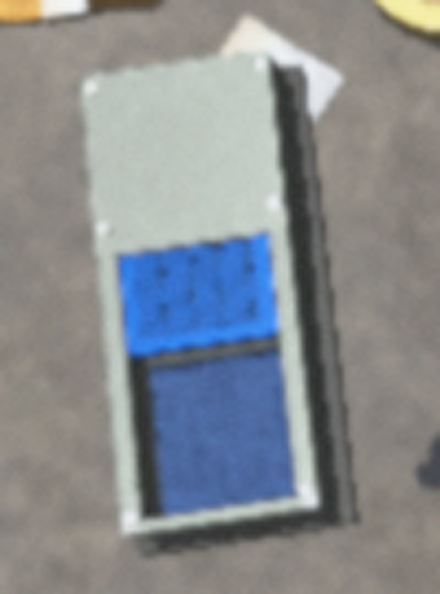

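The lid is fully open: its edge is at crop y≈348, so the visible lid is about 50 mm. The pocket floor is near z 0.020, so h≈8 mm. On to the block.

```bash
python3 -m creep '[{"jaw":0,"delta_pos":[-17,-60,0],"turn":[0,0,0]},{"jaw":0,"delta_pos":[-17,-60,0],"turn":[0,0,0]},{"jaw":0,"delta_pos":[-16,-59.5,0],"turn":[0,0,0]},{"jaw":0,"delta_pos":[0,0,-60],"turn":[0,0,0]},{"jaw":0,"delta_pos":[0,0,-60],"turn":[0,0,0]}]';python3 -m creep '[{"jaw":0,"delta_pos":[0,0,-60],"turn":[0,0,0]},{"jaw":0,"delta_pos":[0,0,-20],"turn":[0,0,0]},{"jaw":0,"delta_pos":[0,0,0],"turn":[0,0,0]}]'; python3 - <<'E'
from h import *
s=snap('scene');im=s['img'][:,:,::-1]
cv2.imwrite('pics/s4c.png',cv2.resize(im[200:340,270:450],None,fx=4,fy=4,interpolation=cv2.INTER_CUBIC))
s=snap('top');im=s['img'][:,:,::-1]
cv2.imwrite('pics/t4c.png',cv2.resize(im[190:300,380:470],None,fx=5,fy=5,interpolation=cv2.INTER_CUBIC))
E
```

```text
time_s: 9.22
ee_pos: [0.4037, -0.1913, 0.1395]
eef_rot: [0.002, 0.461, 0.888, -0.0]
wrist_force: [0.2, -0.8, -0.1]
width: 0.5
time_s: 9.6
ee_pos: [0.4027, -0.1889, 0.0588]
eef_rot: [-0.001, 0.459, 0.888, 0.0]
wrist_force: [0.5, 0.1, 0.3]
width: 0.497
```

View pics/s4c.png

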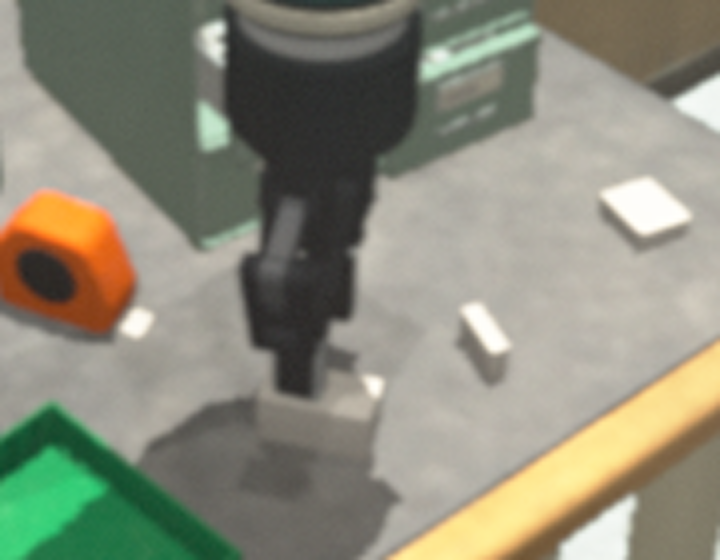

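View pics/t4c.png

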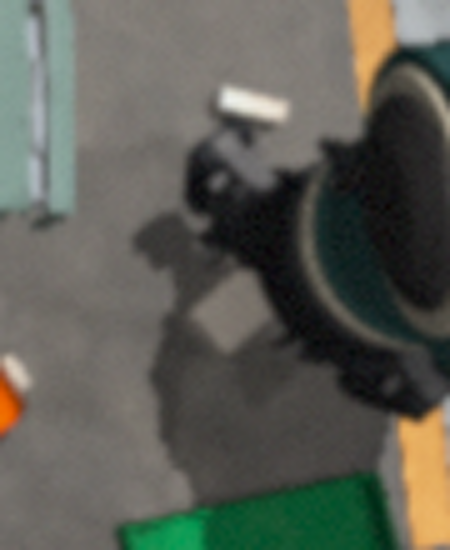

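The near finger is in front of the block's long side and looks centred at crop (300,390), with the bystanders well clear. Down and grasp.

```bash
python3 -m creep '[{"jaw":0,"delta_pos":[0,-2,-22],"turn":[0,0,0]},{"jaw":0,"delta_pos":[0,0,-13],"turn":[0,0,0]},{"jaw":0,"delta_pos":[0,0,-4],"turn":[0,0,0]},{"jaw":0,"delta_pos":[0,0,0],"turn":[0,0,0]}]'
```

```text
time_s: 10.2
ee_pos: [0.4034, -0.1917, 0.021]
eef_rot: [0.0, 0.459, 0.888, 0.0]
wrist_force: [0.3, 0.0, 0.0]
width: 0.5
```

```bash
python3 -m creep '[{"jaw":-1,"delta_pos":[0,0,0],"turn":[0,0,0]},{"jaw":-1,"delta_pos":[0,0,0],"turn":[0,0,0]},{"jaw":-1,"delta_pos":[0,0,0],"turn":[0,0,0]},{"jaw":-1,"delta_pos":[0,0,0],"turn":[0,0,0]}]' 60
```

```text
time_s: 10.7
ee_pos: [0.4035, -0.1919, 0.0214]
eef_rot: [0.001, 0.459, 0.888, -0.0]
wrist_force: [-1.2, 0.4, 5.9]
width: 0.28
```

```bash
python3 -m creep '[{"jaw":-1,"delta_pos":[0,0,20],"turn":[0,0,0]},{"jaw":-1,"delta_pos":[0,0,55],"turn":[0,0,0]},{"jaw":-1,"delta_pos":[0,0,60],"turn":[0,0,0]},{"jaw":-1,"delta_pos":[0,0,60],"turn":[0,0,0]},{"jaw":-1,"delta_pos":[0,0,50],"turn":[0,0,0]}]';python3 - <<'E'
from h import *
s=snap('scene');im=s['img'][:,:,::-1]
cv2.imwrite('pics/s5c.png',cv2.resize(im[140:340,250:450],None,fx=3,fy=3,interpolation=cv2.INTER_CUBIC))
E
```

```text
time_s: 11.32
ee_pos: [0.4028, -0.1915, 0.2679]
eef_rot: [0.001, 0.459, 0.888, -0.0]
wrist_force: [0.6, -2.3, -2.3]
width: 0.278
```

View pics/s5c.png

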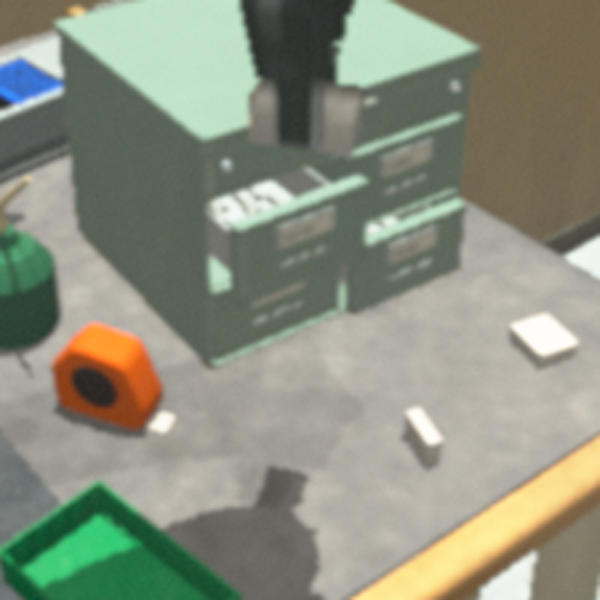

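The block is held level and centred between the pads at crop (300,115). I'll carry it to the pocket.

```bash
python3 -m creep '[{"jaw":-1,"delta_pos":[9,48,0],"turn":[0,0,-0.052]},{"jaw":-1,"delta_pos":[9,48,0],"turn":[0,0,-0.052]},{"jaw":-1,"delta_pos":[0,48,0],"turn":[0,0,-0.052]},{"jaw":-1,"delta_pos":[0,48,0],"turn":[0,0,-0.052]},{"jaw":-1,"delta_pos":[0,48,0],"turn":[0,0,-0.052]}]';python3 -m creep '[{"jaw":-1,"delta_pos":[0,48,0],"turn":[0,0,-0.052]},{"jaw":-1,"delta_pos":[0,48,0],"turn":[0,0,-0.052]},{"jaw":-1,"delta_pos":[0,48,0],"turn":[0,0,-0.052]},{"jaw":-1,"delta_pos":[0,48,0],"turn":[0,0,-0.052]},{"jaw":-1,"delta_pos":[0,48,0],"turn":[0,0,-0.052]}]';python3 -m creep '[{"jaw":-1,"delta_pos":[0,0,-55],"turn":[0,0,0]},{"jaw":-1,"delta_pos":[0,0,-55],"turn":[0,0,0]},{"jaw":-1,"delta_pos":[0,0,-35],"turn":[0,0,0]},{"jaw":-1,"delta_pos":[0,0,-5],"turn":[0,0,0]},{"jaw":-1,"delta_pos":[0,0,0],"turn":[0,0,0]}]'
```

```text
time_s: 12.0
ee_pos: [0.4204, 0.0496, 0.2654]
eef_rot: [0.0, 0.571, 0.821, -0.0]
wrist_force: [0.2, 0.6, -2.3]
width: 0.277
time_s: 12.62
ee_pos: [0.4207, 0.2893, 0.2651]
eef_rot: [0.0, 0.673, 0.74, -0.0]
wrist_force: [1.3, 0.1, -3.1]
width: 0.282
time_s: 13.25
ee_pos: [0.4214, 0.2888, 0.1163]
eef_rot: [-0.0, 0.672, 0.741, 0.0]
wrist_force: [0.2, 0.2, -2.4]
width: 0.281
```

```bash
python3 - <<'E'
from h import *
s=snap('scene');im=s['img'][:,:,::-1]
cv2.imwrite('pics/s6c.png',cv2.resize(im[100:230,180:310],None,fx=4.6,fy=4.6,interpolation=cv2.INTER_CUBIC))
E
```

```text
(no output)
```

View pics/s6c.png

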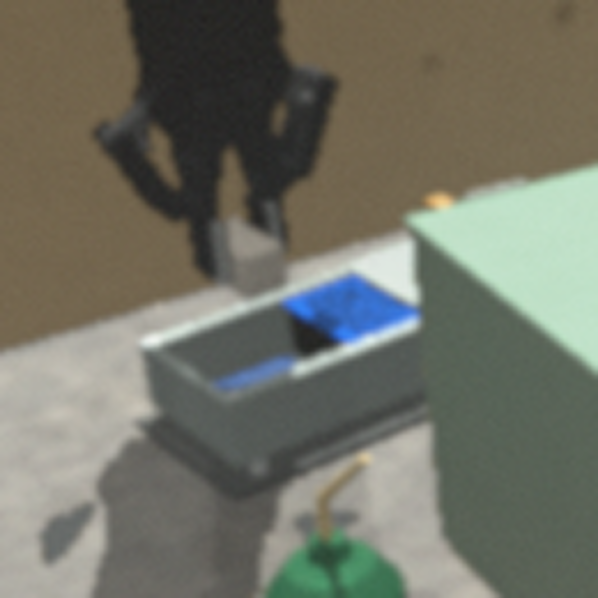

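Below the rim level the fingers are about 55 mm wide, so they fit the 80 mm opening. Lowering.

```bash
python3 -m creep '[{"jaw":-1,"delta_pos":[0,0,-25],"turn":[0,0,0]},{"jaw":-1,"delta_pos":[0,0,-15],"turn":[0,0,0]},{"jaw":-1,"delta_pos":[0,0,-10],"turn":[0,0,0]},{"jaw":-1,"delta_pos":[0,0,-8],"turn":[0,0,0]},{"jaw":-1,"delta_pos":[0,0,0],"turn":[0,0,0]}]'
```

```text
time_s: 13.92
ee_pos: [0.421, 0.2882, 0.0573]
eef_rot: [-0.0, 0.672, 0.741, -0.0]
wrist_force: [-0.3, 0.4, -2.2]
width: 0.277
```

```bash
python3 -m creep '[{"jaw":-1,"delta_pos":[0,0,-8],"turn":[0,0,0]},{"jaw":-1,"delta_pos":[0,0,-3],"turn":[0,0,0]},{"jaw":-1,"delta_pos":[0,0,0],"turn":[0,0,0]}]'; python3 - <<'E'
from h import *
s=snap('scene');im=s['img'][:,:,::-1]
cv2.imwrite('pics/s7c.png',cv2.resize(im[100:230,180:310],None,fx=4.6,fy=4.6,interpolation=cv2.INTER_CUBIC))
E
```

```text
time_s: 14.3
ee_pos: [0.421, 0.2882, 0.0464]
eef_rot: [-0.0, 0.672, 0.741, -0.0]
wrist_force: [-0.3, 0.8, -2.2]
width: 0.279
```

View pics/s7c.png

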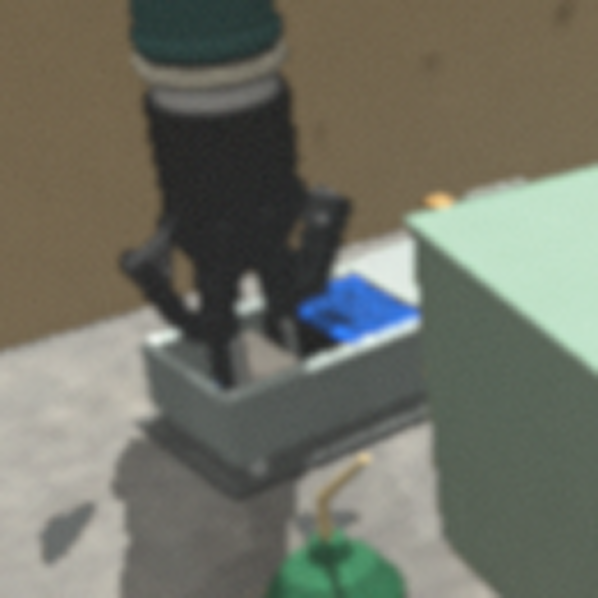

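The block is inside the pocket, at crop (265,355), and clear of the lid edge. Now 1–2 mm steps to the floor.

```bash
python3 -m creep '[{"jaw":-1,"delta_pos":[0,0,-2],"turn":[0,0,0]},{"jaw":-1,"delta_pos":[0,0,-1.5],"turn":[0,0,0]},{"jaw":-1,"delta_pos":[0,0,0],"turn":[0,0,0]}]';python3 -m creep '[{"jaw":-1,"delta_pos":[0,0,-1],"turn":[0,0,0]},{"jaw":-1,"delta_pos":[0,0,0],"turn":[0,0,0]}]'
```

```text
time_s: 14.72
ee_pos: [0.4211, 0.2882, 0.043]
eef_rot: [0.0, 0.672, 0.741, -0.0]
wrist_force: [-0.8, 0.0, -2.6]
width: 0.278
time_s: 14.98
ee_pos: [0.4211, 0.2883, 0.042]
eef_rot: [0.0, 0.672, 0.741, -0.0]
wrist_force: [0.3, -0.2, -2.2]
width: 0.281
```

```bash
python3 -m creep '[{"jaw":-1,"delta_pos":[0,0,-1],"turn":[0,0,0]},{"jaw":-1,"delta_pos":[0,0,0],"turn":[0,0,0]}]'
```

```text
time_s: 15.22
ee_pos: [0.4212, 0.2883, 0.0411]
eef_rot: [0.0, 0.672, 0.741, 0.0]
wrist_force: [-0.0, 0.0, -2.6]
width: 0.282
```

```bash
python3 -m creep '[{"jaw":-1,"delta_pos":[0,0,-0.7],"turn":[0,0,0]},{"jaw":-1,"delta_pos":[0,0,0],"turn":[0,0,0]}]'
```

```text
time_s: 15.48
ee_pos: [0.4211, 0.2883, 0.041]
eef_rot: [0.0, 0.672, 0.741, -0.0]
wrist_force: [-2.0, -1.5, 6.0]
width: 0.277
```

Contact with the floor. Releasing just a little, then lifting.

```bash
python3 -m creep '[{"jaw":-0.28,"delta_pos":[0,0,0],"turn":[0,0,0]},{"jaw":-0.28,"delta_pos":[0,0,0],"turn":[0,0,0]},{"jaw":-0.28,"delta_pos":[0,0,0],"turn":[0,0,0]}]'
```

```text
time_s: 15.85
ee_pos: [0.4212, 0.2883, 0.0404]
eef_rot: [-0.0, 0.672, 0.741, 0.0]
wrist_force: [-0.2, -0.1, -0.9]
width: 0.359
```

```bash
python3 -m creep '[{"jaw":-0.28,"delta_pos":[0,0,10],"turn":[0,0,0]},{"jaw":-0.28,"delta_pos":[0,0,20],"turn":[0,0,0]},{"jaw":-0.28,"delta_pos":[0,0,50],"turn":[0,0,0]},{"jaw":-0.28,"delta_pos":[0,0,60],"turn":[0,0,0]},{"jaw":-1,"delta_pos":[20,-40,40],"turn":[0,0,0]}]'; python3 -m creep '[{"jaw":-1,"delta_pos":[0,-60,20],"turn":[0,0,0]},{"jaw":-1,"delta_pos":[0,-60,10],"turn":[0,0,0]},{"jaw":-1,"delta_pos":[0,-60,0],"turn":[0,0,0]}]';  python3 - <<'E'
from h import *
s=snap('scene');im=s['img'][:,:,::-1]
cv2.imwrite('pics/s8c.png',cv2.resize(im[130:230,190:290],None,fx=5,fy=5,interpolation=cv2.INTER_CUBIC))
s=snap('top','t8.png');im=s['img'][:,:,::-1]
cv2.imwrite('pics/t8c.png',cv2.resize(im[155:290,160:260],None,fx=4.4,fy=4.4,interpolation=cv2.INTER_CUBIC))
E
```

```text
time_s: 16.48
ee_pos: [0.4403, 0.2516, 0.2248]
eef_rot: [0.0, 0.669, 0.743, 0.003]
wrist_force: [1.1, -0.8, -0.5]
width: 0.16
time_s: 16.85
ee_pos: [0.4414, 0.0675, 0.2522]
eef_rot: [0.002, 0.672, 0.741, 0.001]
wrist_force: [0.8, -0.4, -0.3]
width: 0.003
```

View pics/s8c.png

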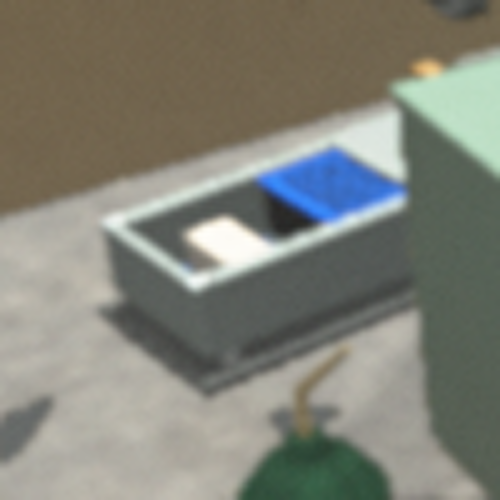

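View pics/t8c.png

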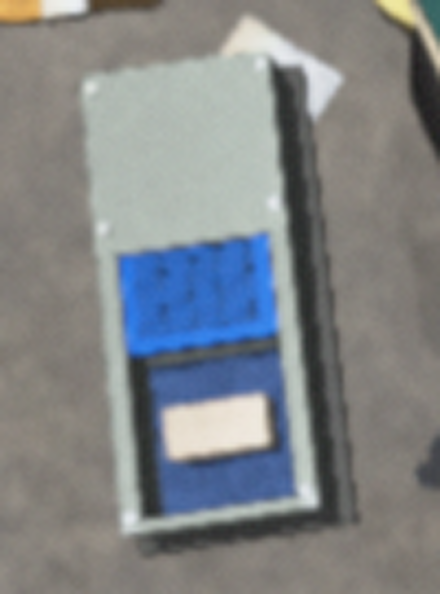

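The block lies flat in the middle of the pocket (top crop 217,427) and the lid is still open. Now to close it.

```bash
python3 -m creep '[{"jaw":-1,"delta_pos":[12,56,0],"turn":[0,0,0]},{"jaw":-1,"delta_pos":[12,56,0],"turn":[0,0,0]},{"jaw":-1,"delta_pos":[12,56,0],"turn":[0,0,0]},{"jaw":-1,"delta_pos":[10,56,0],"turn":[0,0,0]},{"jaw":-1,"delta_pos":[0,0,-50],"turn":[0,0,0]}]';python3 -m creep '[{"jaw":-1,"delta_pos":[0,0,-55],"turn":[0,0,0]},{"jaw":-1,"delta_pos":[0,0,-40],"turn":[0,0,0]},{"jaw":-1,"delta_pos":[0,0,-15],"turn":[0,0,0]},{"jaw":-1,"delta_pos":[0,0,0],"turn":[0,0,0]}]'
```

```text
time_s: 17.58
ee_pos: [0.4879, 0.3009, 0.2043]
eef_rot: [-0.0, 0.67, 0.743, 0.006]
wrist_force: [0.5, -1.3, -0.4]
width: 0.001
time_s: 18.08
ee_pos: [0.4871, 0.2935, 0.0907]
eef_rot: [-0.0, 0.672, 0.741, 0.0]
wrist_force: [0.3, -0.4, 0.9]
width: 0.0
```

```bash
python3 -m creep '[{"jaw":-1,"delta_pos":[0,0,-8],"turn":[0,0,0]},{"jaw":-1,"delta_pos":[0,0,-6],"turn":[0,0,0]},{"jaw":-1,"delta_pos":[0,0,-3],"turn":[0,0,0]},{"jaw":-1,"delta_pos":[0,0,0],"turn":[0,0,0]}]'
```

```text
time_s: 18.58
ee_pos: [0.4872, 0.2929, 0.0731]
eef_rot: [0.0, 0.672, 0.74, -0.0]
wrist_force: [0.0, 0.2, -1.2]
width: 0.001
```

```bash
python3 -m creep '[{"jaw":-1,"delta_pos":[0,0,-1.5],"turn":[0,0,0]},{"jaw":-1,"delta_pos":[0,0,-1],"turn":[0,0,0]},{"jaw":-1,"delta_pos":[0,0,0],"turn":[0,0,0]}]'
```

```text
time_s: 18.95
ee_pos: [0.4873, 0.2932, 0.071]
eef_rot: [0.0, 0.672, 0.741, 0.0]
wrist_force: [-0.4, -1.0, 4.0]
width: -0.001
```

```bash
python3 -m creep '[{"jaw":-1,"delta_pos":[0,0,-1],"turn":[0,0,0]},{"jaw":-1,"delta_pos":[0,0,-0.6],"turn":[0,0,0]},{"jaw":-1,"delta_pos":[0,0,0],"turn":[0,0,0]}]'
```

```text
time_s: 19.32
ee_pos: [0.4874, 0.2932, 0.0699]
eef_rot: [0.0, 0.672, 0.741, 0.0]
wrist_force: [-1.8, -2.5, 9.2]
width: -0.003
```

```bash
python3 -m creep '[{"jaw":-1,"delta_pos":[-2,-0.2,0],"turn":[0,0,0]},{"jaw":-1,"delta_pos":[-4,-0.4,0],"turn":[0,0,0]},{"jaw":-1,"delta_pos":[-4,-0.4,0],"turn":[0,0,0]},{"jaw":-1,"delta_pos":[-5,-0.5,0],"turn":[0,0,0]}]'
```

```text
time_s: 19.82
ee_pos: [0.4745, 0.2919, 0.0703]
eef_rot: [0.001, 0.672, 0.74, 0.002]
wrist_force: [3.7, -1.0, 8.1]
width: -0.002
```

```bash
python3 -m creep '[{"jaw":-1,"delta_pos":[-5,-0.5,-0.5],"turn":[0,0,0]},{"jaw":-1,"delta_pos":[-5,-0.5,0],"turn":[0,0,0]},{"jaw":-1,"delta_pos":[-5,-0.5,0],"turn":[0,0,0]},{"jaw":-1,"delta_pos":[-5,-0.5,0],"turn":[0,0,0]}]'; python3 - <<'E'
from h import *
s=snap('scene');im=s['img'][:,:,::-1]
cv2.imwrite('pics/s9c.png',cv2.resize(im[130:230,190:290],None,fx=5,fy=5,interpolation=cv2.INTER_CUBIC))
E
```

```text
time_s: 20.32
ee_pos: [0.4545, 0.2899, 0.0699]
eef_rot: [0.001, 0.672, 0.74, 0.002]
wrist_force: [3.1, -0.8, 9.5]
width: -0.003
```

View pics/s9c.png

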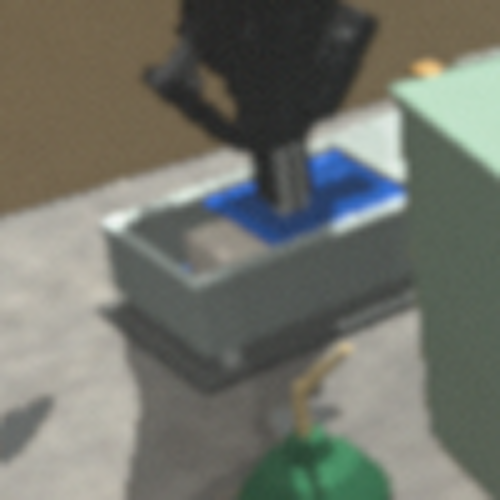

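The lid is closing along with the tips (edge at crop ~(235,220)). Continuing.

```bash
python3 -m creep '[{"jaw":-1,"delta_pos":[-5,-0.5,-0.2],"turn":[0,0,0]},{"jaw":-1,"delta_pos":[-5,-0.5,0],"turn":[0,0,0]},{"jaw":-1,"delta_pos":[-5,-0.5,0],"turn":[0,0,0]},{"jaw":-1,"delta_pos":[-5,-0.5,0],"turn":[0,0,0]},{"jaw":-1,"delta_pos":[-5,-0.5,0],"turn":[0,0,0]}]';python3 -m creep '[{"jaw":-1,"delta_pos":[-5,-0.5,0],"turn":[0,0,0]},{"jaw":-1,"delta_pos":[-5,-0.5,0],"turn":[0,0,0]},{"jaw":-1,"delta_pos":[-4,-0.4,0],"turn":[0,0,0]},{"jaw":-1,"delta_pos":[-3,-0.3,0],"turn":[0,0,0]},{"jaw":-1,"delta_pos":[-2,-0.2,0],"turn":[0,0,0]}]'
```

```text
time_s: 21.0
ee_pos: [0.4296, 0.2874, 0.0697]
eef_rot: [0.001, 0.672, 0.74, 0.002]
wrist_force: [3.1, -1.3, 9.4]
width: 0.002
time_s: 21.62
ee_pos: [0.4105, 0.2855, 0.0697]
eef_rot: [0.001, 0.672, 0.74, 0.002]
wrist_force: [3.3, -2.1, 9.5]
width: -0.002
```

```bash
python3 -m creep '[{"jaw":-1,"delta_pos":[-2,-0.2,0],"turn":[0,0,0]},{"jaw":-1,"delta_pos":[-2,-0.2,0],"turn":[0,0,0]}]';python3 -m creep '[{"jaw":-1,"delta_pos":[-2,-0.2,0],"turn":[0,0,0]},{"jaw":-1,"delta_pos":[-1,-0.1,0],"turn":[0,0,0]}]'
```

```text
time_s: 21.88
ee_pos: [0.4073, 0.2852, 0.0698]
eef_rot: [0.002, 0.672, 0.74, 0.003]
wrist_force: [6.1, -1.4, 9.5]
width: -0.004
time_s: 22.12
ee_pos: [0.4048, 0.2855, 0.07]
eef_rot: [0.001, 0.672, 0.74, 0.003]
wrist_force: [5.5, 0.4, 7.3]
width: 0.001
```

The side force jumped to 6 N at 80 mm of travel and then the tips slipped, so it is at the stop. Lift and check.

```bash
python3 -m creep '[{"jaw":-1,"delta_pos":[0,0,10],"turn":[0,0,0]},{"jaw":-1,"delta_pos":[0,0,50],"turn":[0,0,0]},{"jaw":-1,"delta_pos":[0,0,60],"turn":[0,0,0]},{"jaw":-1,"delta_pos":[20,0,60],"turn":[0,0,0]},{"jaw":-1,"delta_pos":[20,-50,0],"turn":[0,0,0]}]'; python3 -m creep '[{"jaw":-1,"delta_pos":[0,-60,0],"turn":[0,0,0]},{"jaw":-1,"delta_pos":[0,-60,0],"turn":[0,0,0]},{"jaw":-1,"delta_pos":[0,-50,0],"turn":[0,0,0]},{"jaw":-1,"delta_pos":[0,0,0],"turn":[0,0,0]}]';  python3 - <<'E'
from h import *
s=snap('scene');im=s['img'][:,:,::-1]
cv2.imwrite('pics/sAc.png',cv2.resize(im[130:230,190:290],None,fx=5,fy=5,interpolation=cv2.INTER_CUBIC))
s=snap('top','tA.png');im=s['img'][:,:,::-1]
cv2.imwrite('pics/tAc.png',cv2.resize(im[155:290,160:260],None,fx=4.4,fy=4.4,interpolation=cv2.INTER_CUBIC))
E
```

```text
time_s: 22.75
ee_pos: [0.4422, 0.2388, 0.2526]
eef_rot: [0.001, 0.67, 0.743, 0.005]
wrist_force: [1.5, -1.0, -0.2]
width: 0.003
time_s: 23.25
ee_pos: [0.4402, 0.0602, 0.2471]
eef_rot: [-0.0, 0.675, 0.738, -0.001]
wrist_force: [-0.2, 0.9, -0.4]
width: 0.0
```

View pics/sAc.png

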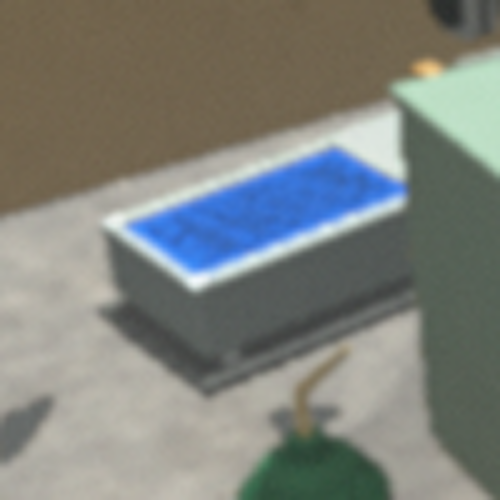

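View pics/tAc.png

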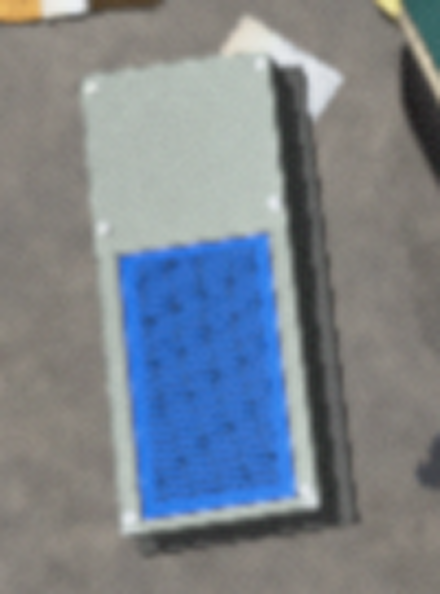

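The lid's blue reaches the near rim at (143,517) and (296,495), exactly as in the first picture. I'll compare the two pictures numerically before handing in.

```bash
python3 - <<'E'
from h import *
a=cv2.imread('pics/top0.png').astype(int);b=cv2.imread('pics/tA.png').astype(int)
print('case diff rows 260-280',np.abs(a-b)[255:282,185:235].mean(), 'blocks', np.abs(a-b)[145:225,400:450].max())
m=lambda i:((i[:,:,0]-i[:,:,2])[210:282,185:235]>70).sum()
print(m(a),m(b)); print(r.read_state()['wrist_force'])
E
```

```text
case diff rows 260-280 12.47283950617284 blocks 82
2082 2103
[-0.27145736  0.18219614  0.14840521]
```

The blue area matches (2082 and 2103 px), but two differences need explaining.

```bash
python3 - <<'E'
from h import *
a=cv2.imread('pics/top0.png');b=cv2.imread('pics/tA.png')
f=lambda i,x:cv2.resize(i[x[0]:x[1],x[2]:x[3]],None,fx=6,fy=6,interpolation=cv2.INTER_CUBIC)
c=(245,285,185,240);d=(145,225,400,450)
cv2.imwrite('pics/cmp1.png',np.hstack([f(a,c),f(b,c)]));cv2.imwrite('pics/cmp2.png',np.hstack([f(a,d),f(b,d)]))
E
```

```text
(no output)
```

View pics/cmp1.png

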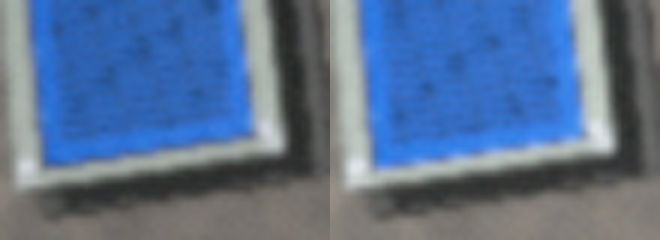

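View pics/cmp2.png

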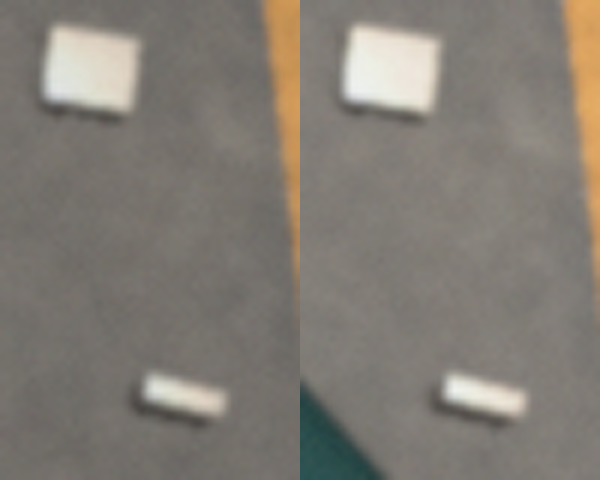

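The lid touches the near rim, slightly tighter than at the start. Both bystander blocks are unmoved; the difference there was the arm in the corner of the picture. Handing in.

```bash
python3 -c "
from cell import r
print(r.close_job())"
```

```text
the job is handed in; nothing more can be done
None
```

The largest block is in the dust case with the lid shut over it. I handed the job in at about 23 s; no verdict was reported.

- **Opening:** I dragged the lid open with the closed fingertips, pressing with about 10 N. At the stop the readings peaked at 13 N down and 10 N sideways. The picture showed about 50 mm of lid left in the window, so it was fully open.
- **Placing:** I gripped the block across its 25 mm sides and lowered it until it touched the pocket floor. After release, the pictures showed it lying flat in the middle of the pocket, same face down, with the lid still open.
- **Closing:** I dragged the lid back with about 9.5 N until the tips slipped at its stop, about 80 mm along.

**Last checks:**
- The lid's near edge meets the near rim, with no dark gap. The visible blue area was 2103 px, against 2082 px at the start.
- The two other blocks look unmoved.
- The wrist force was near zero and the arm was clear of everything.
- **Mismatches:** a raw comparison with the first picture differed at the case and at the two blocks. At the blocks, the arm showed in the corner of the picture. At the case, I put it down to lighting and the lid sitting slightly tighter.
- **Not seen:** the block can't be seen under the shut lid, so its final position rests on the picture taken before closing.

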